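# Charge the bedside devices on the modular tray

### The arm

A 6-joint arm with a two-finger parallel gripper is mounted at the origin on the work surface. World frame = base frame: x ahead of the robot, y to its left, z up, the work surface at z = 0. Lengths are in m, angles in rad, forces in N, time in s.
With the tool pointing down it reaches from about 0.3 to 0.875 m from the base axis. Payload 6.4 kg.
Tool frame: the origin (TCP) lies midway between the tips of the shut fingers; the grasp point (between the pads) lies 19 mm behind it; z points along the fingers, y is the line along which they close (so a half turn about z gives the same grasp; the last joint's range is limited). The gripper opens to 88 mm and grips with 3 to 60 N. Pads are 18 mm wide; open, the fingers measure 123 mm over their backs; the gripper's body (75 mm by 187 mm) begins 45 mm behind the grasp point.
Start: joints at [-1.329, 0.181, 1.607, -0, 1.354, -0.206], TCP at [0.249, -0.518, 0.206] pointing down, gripper open.
Joint ranges: [-2.99, 2.99], [-0.89, 2.07], [0.3, 2.58], [-1.14, 4.28], [0, 2.63], [-3.12, 3.12]. Speed limits (rad/s): [2.57, 2.57, 3.01, 3.14, 3.14, 3.14].

### API

Orientations are given as a unit quaternion [w, x, y, z].
In Python, from workcell import sense, snapshot, hand_in gives the robot as it stands.
- The arm moves only by the shell command python3 -m handwheel 'ROWS' [OPENING] [FORCE]. ROWS is JSON, one flat list of numbers, 6 for each row, row after row: the shift along the tool's x, y, z in cm, then the turn, a rotation vector about the tool's x, y, z in degrees. A call has 1 to 10 rows; each row shifts and turns the commanded pose from where the row before left it, along the tool's axes as they then stand; what a row does not reach is not made up. A row lasts 1/8 s, in which the tool goes at most 62.5 mm and 10.7 degrees, less where a joint would pass 70% of its speed; a pose out of reach is approached as far as the arm can. A call is refused whole if a number of a shift passes 6.25 or a number of a turn 10.7, either way. A call with a gripper value outside its range is refused whole. OPENING is the opening, from -1 (shut) to 1 (fully open), set as the call begins (- or left out, the last holds). The fingers move at their own pace and stop on an object; FORCE is the grip in N (left out, the last holds). Time passes only in rows, so rows that do not move let the fingers close. It gives the time, the measured TCP pose, the force, the opening and the grip force at its end, in the units of the state.
- sense(): the state, without advancing time (a new reading comes with each control period).
- snapshot(name): name is "scene" or "top" or "wrist"; returns a dict with "image" (400x640x3 uint8, red, green, blue), "fovy" (degrees; the focal length in pixels is half the picture's height over the tangent of half this angle, whatever the lens; pixels are square), "cx", "cy" (the principal point, pixels), "world_from_camera" (4x4, takes a point from camera to world coordinates); the wrist camera has in their place "T_tool_cam" (4x4, takes a point from camera to tool coordinates, whose origin is the TCP and whose axes are the flange's). Camera axes: x right, y up, looking along -z (the intrinsics and any distortion apply to the point x, -y, -z); pixel columns grow to the right and rows downward; lengths in m; the calibration is good to about 2 mm. The wrist camera is an equidistant fisheye: a pixel r from the principal point sees the ray r / f radians off the axis. A picture is of the moment at which its call begins: read the wrist's pose just before it. There is no depth.
- hand_in(): hands the job in; it is judged then, once.
The state is a dict: "time_s": time; "joint_positions": joint angles; "qvel": joint speeds; "joint_efforts": joint torques, N m; "tcp_pos": TCP position; "tcp_rot": TCP orientation; "contact_force": force on the tool from outside, world axes, zero at the start; "ft_torque": the same for the moment, N m; "opening": opening from 0.0 (shut) to 1.0 (fully open); "grip_force": force on a finger pad.
Only numpy, scipy, OpenCV 4.12 (cv2) and the standard library are available. Lean on these libraries where they do the work, as an engineer would, in place of code of your own. Each camera call takes 0.05 s, during which the arm holds its last target. There are 200 camera calls.

### The job

Bedtime: gather the four rechargeable things onto the charging tray, each lying centred on the charger made for it and lined up with it: the phone, screen up, on the long grey pad, the earbud case on the small white pad, the round speaker standing on the blue ring, and the torch lying in the orange cradle (either end forward will do). Leave the TV remote and the pill box where they are; they do not charge.

Things in the scene. Friction and masses are not known exactly. Their poses are not given: they have to be found in the camera images.
- phone: Mobile phone in a teal case, lying screen up (dark screen with a small pale battery symbol): 132 (its x, long) x 64 (its y) x 10 mm thick, about 170 g. Origin at the centre of its underside; z up.
- earbud_case: Glossy white earbud charging case, a pebble-like box with strongly rounded edges (10 mm), a thin grey seam at its sides and a tiny green light on top: 60 (its x, long) x 46 (its y) x 22 mm high, about 55 g. Origin at the centre of its underside; z up.
- speaker: Small round blue loudspeaker standing upright with a dark dotted grille on top: 62 mm diameter, 40 mm high (upright sides from 4 to 34 mm), about 160 g. Origin at the centre of its underside; z up.
- torch: Pocket torch (flashlight) lying along its x axis: orange round barrel 25 mm in diameter, its axis 15 mm above the table, free to grip 38 mm either side of the centre; black six-sided end collars 30 mm across flats keep it from rolling; lens at +x; 122 mm long, about 120 g. Origin under its middle, level with the underside of the collars (table height); z up.
- phone_pad: Fixed black charger module 138 (its x) x 90 x 12 mm; origin at the centre of its underside, flat charging face 12 mm above it (18 mm above the table), z up. For the phone: grey pad 126 x 60 mm, long in x, with a thin white ring. The four chargers lie side by side in any order, 96 mm apart in y, x axes parallel, in one walnut tray fixed to the table (156 in x, 394 in y, rim 14 mm high, lower than the faces).
- earbud_pad: Fixed black charger module 138 (its x) x 90 x 12 mm; origin at the centre of its underside, flat charging face 12 mm above it (18 mm above the table), z up. For the earbud case: a small white rectangle 62 x 48 mm, long in x, with a grey ring in it, at the module's centre. In the same tray.
- speaker_pad: Fixed black charger module 138 (its x) x 90 x 12 mm; origin at the centre of its underside, flat charging face 12 mm above it (18 mm above the table), z up. For the speaker: a blue ring, 70 mm outside, with a brass dot at the module's centre. In the same tray.
- torch_cradle: Fixed black charger module 138 (its x) x 90 x 12 mm; origin at the centre of its underside, flat charging face 12 mm above it (18 mm above the table), z up. For the torch, which lies along x on the flat face, over a dark grey strip, its collars between four orange cheeks 7 mm high: 48 mm apart inside in y, each 16 mm long and centred 47 mm either side of the middle in x. In the same tray.
- tv_remote: Look-alike that stays: black television remote with grey buttons, a red power button and four coloured keys, 150 (its x) x 46 x 16 mm. Loose. Origin at the centre of its underside; z up.
- pill_box: Look-alike that stays: white square-edged pill box with three pale blue lids, 64 (its x) x 44 x 22 mm. Loose. Origin at the centre of its underside; z up. Clutter that is not listed stands more than 0.43 m left or right of the middle, up to 0.17 m high (a lamp of 0.4 m beside the robot, right).
Things that resemble listed ones, but are neither listed nor needed, are in the scene too. What is shaped like the torch but purple is not meant.

How it is judged:
By the outcome, as a careful person would: the job done as asked, in the order asked, and still so for the second after the job is handed in, with the robot touching nothing.
It also fails if it takes over 96 s, if anything falls off the work surface, if the arm or the gripper's body presses on something with over 40 N, if the wrist force passes 120 N, or if a joint passes its speed limit or range.

## Working session

There is one attempt and no reset: what is moved stays moved. The work goes in short steps, Python scripts to look and compute and a shell command to move; the robot and the scene stay as the last step left them, time stands still between calls to the robot, and variables do not carry over. Pictures are saved under pics/ and viewed, at most 14 in all, crops included, and the job is handed in when it is done.

```bash
ls; mkdir -p pics; python3 - <<'E'
from workcell import sense,snapshot
import cv2
s=sense();print({k:s[k] for k in('time_s','tcp_pos','tcp_rot','opening')})
for n in('scene','top'):
    d=snapshot(n);cv2.imwrite(f'pics/{n}0.png',d['image'][:,:,::-1]);print(n,d['fovy'],d['cx'],d['cy'],d['world_from_camera'],[k for k in d])
E
```

```text
pics
{'time_s': 0.0, 'tcp_pos': array([ 0.24883623, -0.51774778,  0.20544634]), 'tcp_rot': array([-8.24471750e-04,  9.75042211e-01,  2.22018035e-01, -1.48568912e-05]), 'opening': 1.0043753310279848}
scene 55.285883927231914 320.77532872607117 204.76918640710397 [[ 0.39900445 -0.67824264  0.61707566  1.14306069]
 [ 0.91694699  0.29653581 -0.26697326 -0.3039795 ]
 [-0.00191238  0.67234919  0.74023166  0.86728556]
 [ 0.          0.          0.          1.        ]] ['image', 'fovy', 'cx', 'cy', 'world_from_camera']
top 43.59095920007858 324.7575427618162 202.73170832669703 [[-0.01885451  0.99852913 -0.05083394  0.37063718]
 [-0.99979284 -0.01843969  0.008617    0.01595723]
 [ 0.00766697  0.05098587  0.99866994  1.57132055]
 [ 0.          0.          0.          1.        ]] ['image', 'fovy', 'cx', 'cy', 'world_from_camera']
```

View pics/top0.png

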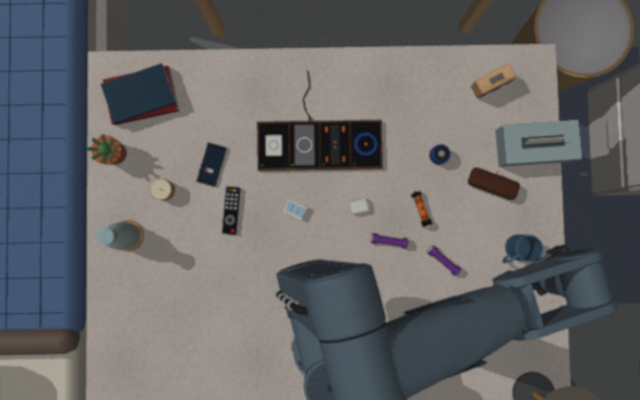

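View pics/scene0.png

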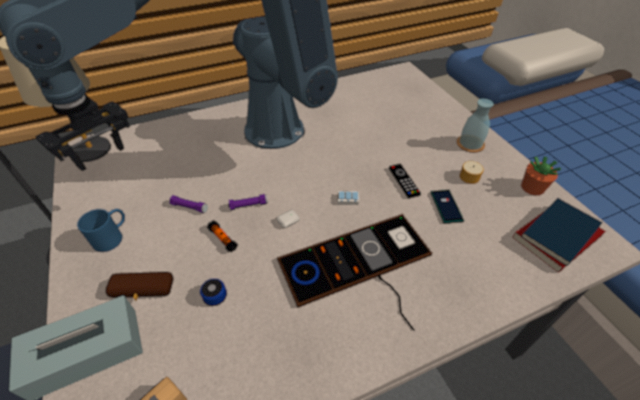

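The top view shows, left to right, the tray at (257–382, 121–170): earbud pad (273,145), phone pad (304,145), torch cradle (335,145) and speaker pad (366,145). The phone is at (212,165), earbud case (360,206), speaker (440,154), orange torch (421,208), remote (231,210) and pill box (295,210). The purple look-alikes are at (389,240) and (444,261). The scene view agrees.

```bash
cat >h.py <<'E'
import numpy as np,cv2
from scipy.spatial.transform import Rotation as R
from workcell import sense,snapshot
def rot(s): return R.from_quat(np.roll(s['tcp_rot'],-1)).as_matrix()
def shot(name,save=None):
    s=sense();d=snapshot(name)
    if name=='wrist':
        T=np.eye(4);T[:3,:3]=rot(s);T[:3,3]=s['tcp_pos'];d['W']=T@d['T_tool_cam']
    else: d['W']=d['world_from_camera']
    d['fish']=name=='wrist'
    if save: cv2.imwrite(f'pics/{save}.png',d['image'][:,:,::-1])
    return d
def cast(d,uv,z):
    uv=np.atleast_2d(np.float64(uv));f=200/np.tan(np.radians(d['fovy']/2))
    p=(uv-[d['cx'],d['cy']])/f
    if d['fish']:
        t=np.linalg.norm(p,axis=1,keepdims=True)+1e-9
        r=np.hstack([p/t*np.sin(t),np.cos(t)])
    else: r=np.hstack([p,np.ones((len(p),1))])
    r=(r*[1,-1,-1])@d['W'][:3,:3].T;o=d['W'][:3,3]
    return o+r*((z-o[2])/r[:,2:])
def blob(mask,win=None):
    "biggest contour of a mask, window = u0,v0,u1,v1"
    m=np.zeros(mask.shape,np.uint8);u0,v0,u1,v1=win or (0,0,640,400)
    m[v0:v1,u0:u1]=mask[v0:v1,u0:u1]
    c,_=cv2.findContours(m,cv2.RETR_EXTERNAL,cv2.CHAIN_APPROX_NONE)
    return max(c,key=cv2.contourArea)[:,0,:]
def rect(d,c,z):
    "contour on plane z -> centre, long, short (mm), yaw of the long axis (deg)"
    P=cast(d,c,z)[:,:2];(x,y),(w,h),a=cv2.minAreaRect(np.float32(P*1000))
    if w<h: w,h,a=h,w,a+90
    return np.round([x,y,w,h,(a+90)%180-90],1)
def go(x,y,z,yaw):
    "shift in tool axes (cm) and turn about tool z (deg) to a downward pose whose tool y axis lies at yaw (deg, mod 180)"
    s=sense();M=rot(s);p=s['tcp_pos'];d=M.T@(np.array([x,y,z])-p)*100
    now=np.degrees(np.arctan2(M[1,1],M[0,1]));t=-((yaw-now+90)%180-90)
    # tilt fix: tool z onto -z
    a=np.degrees(np.cross(M[:,2],[0,0,-1]))@M
    print('t %.2f'%s['time_s'],'tcp mm',np.round(p*1000,1),'yawY %.1f'%now,'j6 %.2f'%s['joint_positions'][5],'| shift cm',np.round(d,2),'turn z %.1f'%t,'(other way %.1f)'%(t-np.sign(t)*180),'tilt fix',np.round(a,1))
E
python3 - <<'E'
from h import *
d=shot('top');hsv=cv2.cvtColor(d['image'],cv2.COLOR_RGB2HSV);H,S,V=cv2.split(hsv)
for n,m,w,z in [('phone',V<95,(190,135,226,190),.010),('case',(S<40)&(V>165),(345,195,375,220),.018),('speaker',(S>90),(425,140,455,168),.03),
 ('torch',(S>110)|(V<70),(405,185,435,230),.015),('tray',V<100,(245,110,395,180),.014),('remote',V<80,(215,180,245,240),.016)]:
    c=blob(m.astype(np.uint8),w);print(n,cv2.boundingRect(c),rect(d,c,z))
print(cast(d,[[273,145],[304,145],[335,145],[366,145]],.018).round(3))
for q in [(360,206),(212,165),(440,154),(280,190)]: print(hsv[q[1],q[0]])
go(.56,.35,.25,0)
E
```

```text
phone (197, 143, 29, 44) [577.3 354.7 129.4  64.9 -17.3]
case (351, 200, 16, 12) [ 438.5 -101.2   45.3   30.2  -77.3]
speaker (430, 146, 20, 18) [ 591.2 -354.    55.4   52.1   47.9]
torch (412, 192, 20, 34) [ 426.8 -298.6  109.4   29.7   18.1]
tray (257, 113, 127, 59) [642.4  14.6 394.  182.   89.8]
remote (222, 187, 19, 48) [431.7 294.2 146.5  44.7  -5.8]
[[ 0.633  0.161  0.018]
 [ 0.632  0.064  0.018]
 [ 0.63  -0.033  0.018]
 [ 0.628 -0.13   0.018]]
[ 19  12 174]
[109 114  49]
[  0   0 111]
[ 15  24 151]
t 0.15 tcp mm [ 248.9 -517.9  205.6] yawY -64.3 j6 -0.21 | shift cm [ 65.62 -64.77  -4.33] turn z -64.3 (other way 115.7) tilt fix [-0.1 -0.   0. ]
```

```bash
python3 -c "
from h import *
go(.54,0,.32,90)"
```

```text
t 0.15 tcp mm [ 248.9 -517.9  205.6] yawY -64.3 j6 -0.21 | shift cm [ 48.67 -34.09 -11.38] turn z 25.7 (other way -154.3) tilt fix [-0.1 -0.   0. ]
```

```bash
python3 -m handwheel '[4.87,-3.41,-1.14,0,0,0,4.87,-3.41,-1.14,0,0,0,4.87,-3.41,-1.14,0,0,0,4.87,-3.41,-1.14,0,0,0,4.87,-3.41,-1.14,0,0,0,4.87,-3.41,-1.14,0,0,0,4.87,-3.41,-1.14,0,0,0,4.87,-3.41,-1.14,0,0,0,4.87,-3.41,-1.14,0,0,0,4.87,-3.41,-1.14,0,0,0]'
python3 -m handwheel '[0,0,0,0,0,8.6,0,0,0,0,0,8.6,0,0,0,0,0,8.6,0,0,0,0,0,0,0,0,0,0,0,0]'
python3 - <<'E'
from h import *
go(.54,0,.32,90);d=shot('wrist','w1');print(d['fovy'],d['cx'],d['cy'],d['W'].round(3))
E
```

```text
time_s: 1.4
tcp_pos: [0.5409, 0.0019, 0.3206]
tcp_rot: [0.0, 0.975, 0.222, 0.0]
contact_force: [0.4, -0.6, 0.2]
opening: 0.999
grip_force: 0.0
time_s: 2.02
tcp_pos: [0.5402, -0.0001, 0.3201]
tcp_rot: [-0.0, 1.0, 0.0, -0.0]
contact_force: [-0.5, 0.5, 0.6]
opening: 1.0
grip_force: 0.0
t 2.02 tcp mm [ 5.402e+02 -1.000e-01  3.201e+02] yawY -90.0 j6 1.35 | shift cm [-0.02 -0.01  0.01] turn z 0.0 (other way -180.0) tilt fix [-0.  0. -0.]
65.70646984690485 324.2907307561619 200.6861428775602 [[ 0.001  0.953  0.305  0.618]
 [-1.     0.001  0.001 -0.001]
 [ 0.    -0.305  0.953  0.499]
 [ 0.     0.     0.     1.   ]]
```

View pics/w1.png

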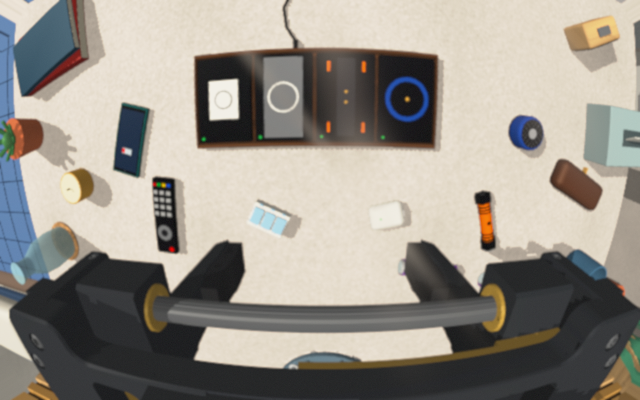

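The wrist view is wide and holds everything: earbud pad (223,100), phone pad (282,97), cradle cheeks around (346,97) and blue ring (406,99). The phone is at (132,140), case (387,215), speaker (526,132) and torch (485,220).

```bash
cat >meas.py <<'E'
from h import *
def M(d,tests):
    H,S,V=[a.astype(int) for a in cv2.split(cv2.cvtColor(d['image'],cv2.COLOR_RGB2HSV))]
    for n,e,w,z in tests:
        try:
            c=blob(eval(e).astype(np.uint8),w);print(n,cv2.boundingRect(c),rect(d,c,z))
        except Exception as x: print(n,'none',x)
E
python3 - <<'E'
from meas import *
d=shot('wrist')
B='(H>100)&(H<130)&(S>120)&(V>60)';O='(H<20)&(S>150)&(V>130)'
M(d,[('earpad','(S<60)&(V>150)',(200,65,250,130),.018),('phonepad','(S<60)&(V>75)',(258,50,308,143),.018),('ring',B,(380,70,435,130),.018),
('o1',O,(320,55,337,80),.025),('o2',O,(355,55,372,80),.025),('o3',O,(320,115,337,137),.025),('o4',O,(355,115,372,137),.025),
('tray','V<120',(185,45,450,155),.014),('phone','(V<110)',(105,95,160,185),.008),
('case','(S<38)&(V>215)',(360,195,415,235),.014),('speaker','(S>90)|(V<90)',(500,105,550,160),.03),('torch','(S>120)|(V<80)',(465,180,505,260),.015)])
p=d['image'];print(p[215,387],p[225,410],p[240,387],p[216,372])
E
```

```text
earpad (208, 79, 31, 42) [6.327e+02 1.595e+02 6.410e+01 5.030e+01 1.000e-01]
phonepad (258, 55, 50, 83) [634.7  63.6 136.1  70.    4.3]
ring (384, 76, 45, 47) [ 631.6 -129.1   73.6   72.1    1.8]
o1 (326, 61, 5, 11) [ 6.784e+02 -6.400e+00  1.560e+01  6.000e+00  1.000e-01]
o2 (361, 61, 5, 12) [ 6.787e+02 -5.900e+01  1.730e+01  6.100e+00  2.000e-01]
o3 (326, 121, 5, 12) [ 5.853e+02 -6.500e+00  1.690e+01  6.100e+00  1.000e-01]
o4 (361, 122, 4, 11) [585.2 -59.3  15.5   4.6   1.1]
tray (195, 45, 242, 103) [634.8  14.4 390.5 158.9  89.8]
phone (114, 104, 35, 73) [577.  353.8 127.9  64.3 -16.8]
case (360, 195, 55, 40) [ 437.5 -109.4   99.3   71.7  -89.8]
speaker (510, 116, 32, 34) [ 593.9 -354.9   73.    59.   -84.2]
torch (475, 192, 20, 58) [ 422.6 -300.5  122.2   29.7   18.2]
[239 236 226] [213 198 181] [226 217 200] [239 235 224]
```

```bash
python3 -c "
from h import *
go(.577,.354,.12,73)"
```

```text
t 2.12 tcp mm [ 5.403e+02 -1.000e-01  3.202e+02] yawY -90.0 j6 1.35 | shift cm [  3.65 -35.42  20.02] turn z 17.0 (other way -163.0) tilt fix [-0.  0. -0.]
```

```bash
python3 -m handwheel '[0.52,-5.06,2.86,0,0,0,0.52,-5.06,2.86,0,0,0,0.52,-5.06,2.86,0,0,0,0.52,-5.06,2.86,0,0,0,0.52,-5.06,2.86,0,0,0,0.52,-5.06,2.86,0,0,0,0.53,-5.06,2.86,0,0,0,0,0,0,0,0,8.5,0,0,0,0,0,8.5,0,0,0,0,0,0]' 1
python3 - <<'E'
from meas import *
go(.577,.354,.003,73);d=shot('wrist','w2');
M(d,[('phone','(V<110)',(200,20,450,240),.008)])
E
```

```text
time_s: 3.38
tcp_pos: [0.5776, 0.3541, 0.1198]
tcp_rot: [0.0, 0.989, -0.148, -0.0]
contact_force: [-0.5, -0.3, 0.8]
opening: 1.004
grip_force: 0.0
t 3.38 tcp mm [577.6 354.1 119.8] yawY -107.0 j6 2.24 | shift cm [-0.05  0.03 11.68] turn z -0.0 (other way 180.0) tilt fix [0. 0. 0.]
phone (289, 121, 64, 119) [582.  355.8 121.   62.5 -15.8]
```

View pics/w2.png

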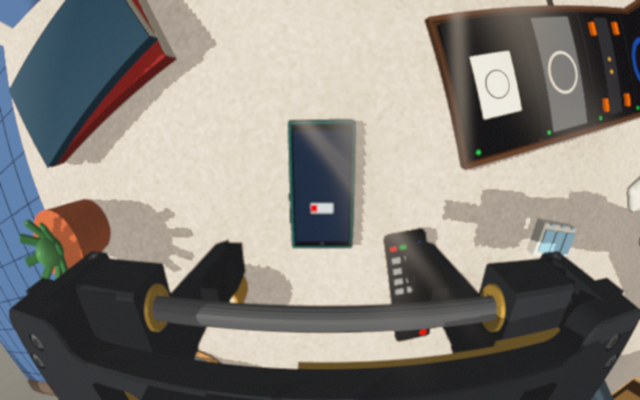

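The phone fills (288–356, 120–248), lined up between the open fingers. My window cut off its lower edge, so I'm measuring it again.

```bash
python3 - <<'E'
from meas import *
d=shot('wrist');M(d,[('phone','(V<110)',(260,100,368,262),.008),('phone','(V<100)|(S>90)',(260,100,368,262),.008)])
E
```

```text
phone (289, 121, 64, 126) [578.2 356.9 129.1  62.6 -15.7]
phone (289, 122, 64, 125) [577.6 356.3 127.1  61.6 -16.7]
```

```bash
python3 -m handwheel '[0,-0.1,4.2,0,0,0,0,0,4.2,0,0,0,0,0,2.2,0,0,0,0,0,1.1,0,0,0,0,0,0,0,0,0]' 1
python3 -m handwheel '[0,0,0,0,0,0,0,0,0,0,0,0,0,0,0,0,0,0,0,0,0,0,0,0,0,0,0,0,0,0,0,0,0,0,0,0]' -1 25
```

```text
time_s: 4.1
tcp_pos: [0.5783, 0.355, 0.0033]
tcp_rot: [-0.0, 0.989, -0.149, 0.0]
contact_force: [1.2, -0.1, -0.1]
opening: 1.002
grip_force: 0.0
time_s: 4.85
tcp_pos: [0.578, 0.355, 0.0031]
tcp_rot: [0.0, 0.989, -0.149, -0.0]
contact_force: [1.3, -0.4, -0.5]
opening: 0.342
grip_force: 0.0
```

```bash
python3 -m handwheel '[0,0,0,0,0,0]'; python3 - <<'E'
from meas import *
d=shot('wrist','w3')
d=shot('scene');cv2.imwrite('pics/s3.png',cv2.resize(d['image'][120:280,360:600,::-1],None,fx=3,fy=3))
E
```

```text
time_s: 4.97
tcp_pos: [0.578, 0.355, 0.0031]
tcp_rot: [0.0, 0.989, -0.149, -0.0]
contact_force: [-0.4, 0.8, 0.3]
opening: 0.229
grip_force: 0.0
```

View pics/w3.png

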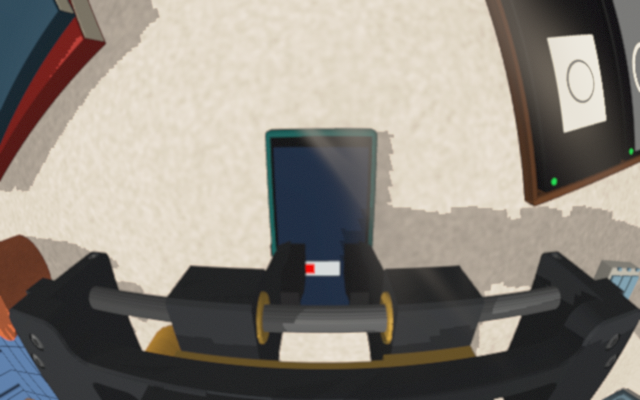

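The shut fingers at (290,250) and (362,250) appear within the phone's outline (265–376, from row 128), yet no force shows. I'll check where the phone's edges are.

```bash
python3 - <<'E'
from meas import *
d=shot('wrist')
print(d['W'][:3,3])
for z in(.0,.01): print(cast(d,[[266,130],[376,130],[272,240],[375,240],[305,268],[340,268]],z).round(4)[:,:2])
print(sense()['opening'],sense()['contact_force'])
a=d['image'].copy();cv2.imwrite('pics/w3c.png',cv2.resize(a[200:380,200:450,::-1],None,fx=3,fy=3,interpolation=cv2.INTER_CUBIC))
E
```

```text
[0.65268153 0.33119859 0.18226073]
[[0.6492 0.3683]
 [0.6299 0.3061]
 [0.5813 0.3888]
 [0.5615 0.3244]
 [0.5552 0.3747]
 [0.5483 0.3521]]
[[0.6493 0.3662]
 [0.6312 0.3075]
 [0.5852 0.3857]
 [0.5665 0.3248]
 [0.5605 0.3723]
 [0.554  0.3509]]
0.09248931219313149 [0.75518905 0.32801151 0.50729354]
```

View pics/w3c.png

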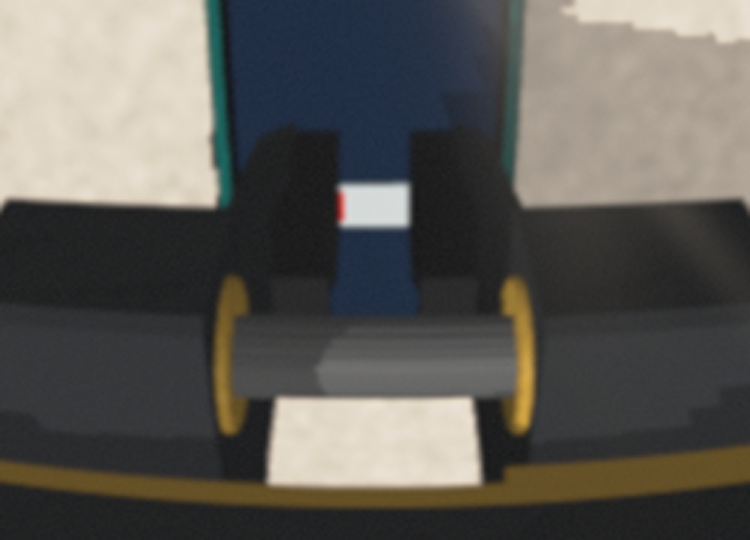

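View pics/s3.png

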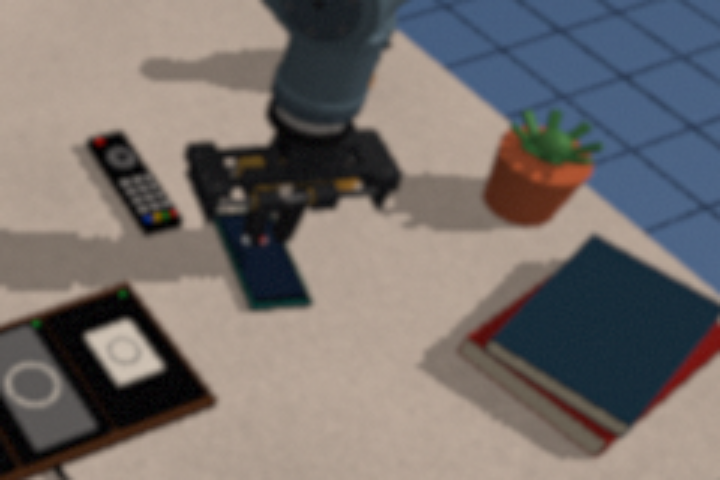

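The fingers are closing above the phone, so the tips sit higher than the reported TCP suggests. I'll probe gently downwards, fingers shut, onto the phone's top.

```bash
for i in 1; do python3 -m handwheel '[0,0,0.15,0,0,0,0,0,0,0,0,0]' | sed -n '2p;4,5p'; python3 -m handwheel '[0,0,0.15,0,0,0,0,0,0,0,0,0]'| sed -n '2p;4,5p'; python3 -m handwheel '[0,0,0.15,0,0,0,0,0,0,0,0,0]'| sed -n '2p;4,5p'; done
```

```text
tcp_pos: [0.5779, 0.355, 0.0014]
contact_force: [0.2, -0.2, 0.6]
opening: 0.006
tcp_pos: [0.5779, 0.3549, -0.0001]
contact_force: [-0.0, 0.0, 0.2]
opening: 0.007
tcp_pos: [0.5779, 0.3549, -0.0016]
contact_force: [0.3, 0.2, 0.1]
opening: 0.006
```

```bash
for k in 1; do python3 -m handwheel '[0,0,0.2,0,0,0,0,0,0,0,0,0]' | sed -n '2p;4p'; python3 -m handwheel '[0,0,0.2,0,0,0,0,0,0,0,0,0]'| sed -n '2p;4p'; python3 -m handwheel '[0,0,0.2,0,0,0,0,0,0,0,0,0]'| sed -n '2p;4p'; done
```

```text
tcp_pos: [0.5778, 0.3549, -0.0036]
contact_force: [0.4, -0.0, 0.7]
tcp_pos: [0.5778, 0.3549, -0.0056]
contact_force: [-0.1, -0.0, 0.3]
tcp_pos: [0.5778, 0.355, -0.0076]
contact_force: [-0.9, 0.8, 0.3]
```

```bash
for k in 1; do python3 -m handwheel '[0,0,0.2,0,0,0,0,0,0,0,0,0]' | sed -n '2p;4p'; python3 -m handwheel '[0,0,0.2,0,0,0,0,0,0,0,0,0]'| sed -n '2p;4p'; python3 -m handwheel '[0,0,0.2,0,0,0,0,0,0,0,0,0]'| sed -n '2p;4p'; done; python3 - <<'E'
from h import *
d=shot('scene');cv2.imwrite('pics/s4.png',cv2.resize(d['image'][160:230,410:490,::-1],None,fx=8,fy=8,interpolation=cv2.INTER_CUBIC))
d=shot('wrist','w4')
E
```

```text
tcp_pos: [0.5779, 0.3549, -0.0096]
contact_force: [0.6, 0.1, -0.0]
tcp_pos: [0.5778, 0.3549, -0.0116]
contact_force: [0.1, -0.4, -0.5]
tcp_pos: [0.5779, 0.3549, -0.0136]
contact_force: [0.2, -0.1, -0.1]
```

View pics/s4.png

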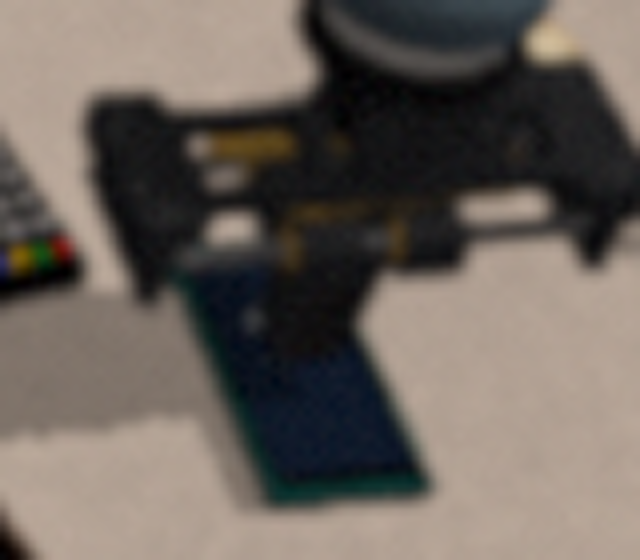

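The scene crop shows the shut fingertips right over the phone, ending near scene pixel (449,204), still a little above it.

```bash
python3 - <<'E'
from h import *
d=shot('scene')
for z in(0,.01,.02,.03): print(z,cast(d,[[449,204]],z).round(4))
E
python3 -m handwheel '[0,0,0.2,0,0,0,0,0,0,0,0,0]' | sed -n '2p;4p'; python3 -m handwheel '[0,0,0.2,0,0,0,0,0,0,0,0,0]'| sed -n '2p;4p'; python3 -m handwheel '[0,0,0.2,0,0,0,0,0,0,0,0,0]'| sed -n '2p;4p'
```

```text
0 [[0.5749 0.3709 0.    ]]
0.01 [[0.5814 0.3631 0.01  ]]
0.02 [[0.588  0.3553 0.02  ]]
0.03 [[0.5946 0.3476 0.03  ]]
tcp_pos: [0.5778, 0.3549, -0.0156]
contact_force: [0.8, -0.5, -0.2]
tcp_pos: [0.5778, 0.3549, -0.0177]
contact_force: [-0.3, -1.1, -0.3]
tcp_pos: [0.5778, 0.3549, -0.0196]
contact_force: [-0.1, 0.4, -0.1]
```

```bash

python3 -m handwheel '[0,0,0.15,0,0,0,0,0,0,0,0,0]' | sed -n '2p;4p'; python3 -m handwheel '[0,0,0.15,0,0,0,0,0,0,0,0,0]'| sed -n '2p;4p'; python3 -c "
from h import *
d=shot('scene');cv2.imwrite('pics/s5.png',cv2.resize(d['image'][160:230,410:490,::-1],None,fx=8,fy=8,interpolation=cv2.INTER_CUBIC))
d=shot('wrist');cv2.imwrite('pics/w5.png',cv2.resize(d['image'][200:350,220:430,::-1],None,fx=3,fy=3,interpolation=cv2.INTER_CUBIC))"
```

```text
tcp_pos: [0.5779, 0.3549, -0.021]
contact_force: [0.2, 0.5, -0.3]
tcp_pos: [0.5782, 0.3551, -0.0219]
contact_force: [-1.1, -0.2, 3.3]
```

View pics/w5.png

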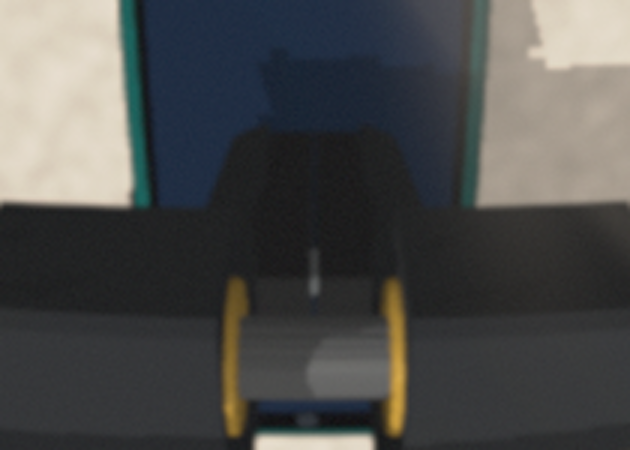

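Contact came at TCP z = −21.8 mm on a 10 mm phone, so the real tips sit about 32 mm behind the reported TCP. The camera geometry is consistent otherwise. I'll check for a sideways offset before gripping.

```bash
python3 -m handwheel '[0,0,-1.5,0,0,0,0,0,-1.5,0,0,0]' | sed -n '2p;4p'
python3 -m handwheel '[0,0,0,0,0,0,0,0,0,0,0,0,0,0,0,0,0,0,0,0,0,0,0,0,0,0,0,0,0,0,0,0,0,0,0,0]' 1
python3 - <<'E'
from meas import *
s=sense();d=shot('wrist');M(d,[('phone','(V<100)|(S>90)',(250,100,385,235),.008)])
# tip front edge seen at (324,243) with tip z .01, tcp z -.0219: tool-frame x
d2=dict(d);W=d['W'].copy();W[2,3]+=-.0219-s['tcp_pos'][2];d2['W']=W
for z in (.010,.014):print('tip front in tool mm',(rot(s).T@(cast(d2,[[324,243]],z)[0]-[s['tcp_pos'][0],s['tcp_pos'][1],-.0219])*1000).round(1))
E
```

```text
tcp_pos: [0.5781, 0.355, 0.0086]
contact_force: [0.2, -0.1, 0.5]
time_s: 9.88
tcp_pos: [0.5779, 0.355, 0.0075]
tcp_rot: [0.0, 0.989, -0.149, -0.0]
contact_force: [-0.5, 0.7, 0.1]
opening: 0.667
grip_force: 0.0
phone (268, 129, 103, 106) [608.9 346.7  65.7  62.2 -17.1]
tip front in tool mm [  8.    0.7 -31.9]
tip front in tool mm [  9.9   0.7 -35.9]
```

```bash
python3 -m handwheel '[0,0,0,0,0,0,0,0,0,0,0,0,0,0,1,0,0,0,0,0,1.5,0,0,0,0,0,0.8,0,0,0,0,0,0.35,0,0,0,0,0,0,0,0,0]' 1
python3 -m handwheel '[0,0,0,0,0,0,0,0,0,0,0,0,0,0,0,0,0,0,0,0,0,0,0,0,0,0,0,0,0,0]' -1 20
```

```text
time_s: 10.8
tcp_pos: [0.5778, 0.3549, -0.0293]
tcp_rot: [0.0, 0.989, -0.149, -0.0]
contact_force: [0.1, -0.8, 0.2]
opening: 0.998
grip_force: 0.0
time_s: 11.42
tcp_pos: [0.5784, 0.3552, -0.0284]
tcp_rot: [-0.0, 0.989, -0.149, 0.0]
contact_force: [-0.0, 0.5, 3.7]
opening: 0.722
grip_force: 20.0
```

```bash
python3 -m handwheel '[0,0,-3,0,0,0,0,0,-4,0,0,0,0,0,0,0,0,-8.5,0,0,0,0,0,-8.5,0,0,0,0,0,0]'
python3 - <<'E'
from h import *
go(.6323,.0636,.04,90)
E
```

```text
time_s: 12.05
tcp_pos: [0.5774, 0.3547, 0.0405]
tcp_rot: [0.0, 1.0, -0.002, -0.001]
contact_force: [0.4, -0.4, -1.6]
opening: 0.721
grip_force: 20.0
t 12.05 tcp mm [577.4 354.7  40.5] yawY -90.2 j6 1.95 | shift cm [ 5.6  29.09  0.06] turn z -0.2 (other way 179.8) tilt fix [ 0.   0.1 -0. ]
```

```bash
python3 -m handwheel '[0.93,4.85,0,0,0,0,0.93,4.85,0,0,0,0,0.94,4.85,0,0,0,0,0.93,4.85,0,0,0,0,0.93,4.85,0,0,0,0,0.94,4.84,0,0,0,0,0,0,0,0,0,0,0,0,0,0,0,0]'
python3 - <<'E'
from meas import *
go(.6323,.0636,-.0102,90);d=shot('wrist','w6')
M(d,[('phone','(V<85)&(H>75)&(S>60)',(250,100,385,250),.077),('earpad','(S<60)&(V>150)',(100,65,250,230),.018)])
E
```

```text
time_s: 13.05
tcp_pos: [0.6328, 0.0641, 0.0406]
tcp_rot: [-0.0, 1.0, -0.003, -0.001]
contact_force: [0.6, -0.1, -1.7]
opening: 0.721
grip_force: 20.0
t 13.05 tcp mm [632.8  64.1  40.6] yawY -90.3 j6 1.49 | shift cm [-0.04  0.06  5.08] turn z -0.3 (other way 179.7) tilt fix [-0.   0.1 -0. ]
phone (262, 144, 123, 106) [666.2  62.9  59.5  54.2  89.8]
earpad (100, 65, 150, 165) [680.  183.5 137.3 132.   -8.2]
```

View pics/w6.png

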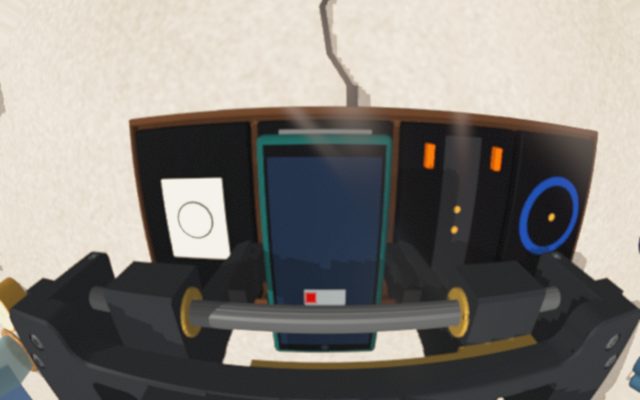

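The phone is held level and lined up: its front edge is at row 136, its rear at row 350, and its sides at columns 258–390. I'll check its centre along x.

```bash
python3 - <<'E'
from meas import *
d=shot('wrist');H,S,V=[a.astype(int) for a in cv2.split(cv2.cvtColor(d['image'],cv2.COLOR_RGB2HSV))]
t=((H>70)&(H<98)&(S>80)&(V>40)).astype(np.uint8)
v,u=np.nonzero(t[125:365,245:400]);v+=125;u+=245
vs=[v[(abs(u-325)<15)].min(),v[(abs(u-325)<15)].max()];print(vs)
print((cast(d,[[325,vs[0]],[325,vs[1]+1]],.079)*1000).round(1))
for r in(160,200,230):
    k=u[abs(v-r)<2];print((cast(d,[[k.min(),r],[k.max()+1,r]],.079)*1000).round(1)[:,:2].tolist())
E
```

```text
[np.int64(136), np.int64(350)]
[[696.7  63.6  79. ]
 [567.4  63.8  79. ]]
[[686.0, 95.5], [685.8, 32.3]]
[[666.3, 95.1], [666.2, 32.2]]
[[650.6, 95.3], [650.4, 32.1]]
```

```bash
python3 -m handwheel '[0,0,2.5,0,0,0,0,0,1.5,0,0,0,0,0,0.7,0,0,0,0,0,0.3,0,0,0,0,0,0,0,0,0]' 
python3 -m handwheel '[0,0,0.1,0,0,0,0,0,0,0,0,0]' 
```

```text
time_s: 13.78
tcp_pos: [0.6335, 0.0641, -0.0086]
tcp_rot: [0.0, 1.0, -0.001, 0.0]
contact_force: [-0.4, 0.2, -2.0]
opening: 0.724
grip_force: 20.0
time_s: 14.02
tcp_pos: [0.6336, 0.0639, -0.0094]
tcp_rot: [0.0, 1.0, -0.001, 0.0]
contact_force: [1.4, -0.2, -0.8]
opening: 0.721
grip_force: 20.0
```

```bash
python3 -m handwheel '[-0.1,0,0.05,0,0,0,0,0,0.05,0,0,0,0,0,0,0,0,0]' 
python3 -m handwheel '[0,0,0,0,0,0,0,0,0,0,0,0,0,0,0,0,0,0,0,0,-1,0,0,0,0,0,-4,0,0,0,0,0,-5,0,0,0,0,0,-5,0,0,0]' 0.75
python3 - <<'E'
from h import *
go(.437,-.103,.14,90)
d=shot('wrist');H,S,V=[a.astype(int) for a in cv2.split(cv2.cvtColor(d['image'],cv2.COLOR_RGB2HSV))]
t=((H>70)&(H<98)&(S>80)&(V>40)).astype(np.uint8)
c=blob(t);print(cv2.boundingRect(c),rect(d,c,.027))
cv2.imwrite('pics/w7.png',d['image'][:,:,::-1])
E
```

```text
time_s: 14.4
tcp_pos: [0.6323, 0.0639, -0.0104]
tcp_rot: [0.0, 1.0, -0.001, 0.0]
contact_force: [-2.6, -0.6, 3.7]
opening: 0.718
grip_force: 20.0
time_s: 15.28
tcp_pos: [0.6322, 0.064, 0.1413]
tcp_rot: [0.0, 1.0, -0.001, 0.0]
contact_force: [0.8, 0.5, -0.0]
opening: 0.873
grip_force: 0.0
t 15.28 tcp mm [632.2  64.  141.3] yawY -90.1 j6 1.49 | shift cm [-19.48  16.75   0.12] turn z -0.1 (other way 179.9) tilt fix [ 0. -0.  0.]
(290, 122, 67, 125) [ 6.306e+02  6.410e+01  1.280e+02  6.470e+01 -1.000e-01]
```

```bash
python3 -m handwheel '[-3.9,3.35,0,0,0,0,-3.9,3.35,0,0,0,0,-3.9,3.35,0,0,0,0,-3.9,3.35,0,0,0,0,-3.9,3.35,0,0,0,0,0,0,0,0,0,0]' 1
python3 - <<'E'
from meas import *
go(.437,-.103,.14,90)
d=shot('wrist','w8')
for e in('(S<30)&(V>200)','(S<22)&(V>190)','V>236'): M(d,[('case',e,(260,140,400,262),.014)])
E
```

```text
time_s: 16.08
tcp_pos: [0.4353, -0.1047, 0.1396]
tcp_rot: [0.0, 1.0, -0.003, 0.0]
contact_force: [0.1, 0.4, 0.0]
opening: 0.999
grip_force: 0.0
t 16.07 tcp mm [ 435.3 -104.7  139.6] yawY -90.4 j6 1.08 | shift cm [ 0.17 -0.17 -0.04] turn z -0.4 (other way 179.6) tilt fix [ 0. -0.  0.]
case (295, 159, 54, 43) [ 437.3 -102.2   50.    37.1  -77.2]
case none max() iterable argument is empty
case none max() iterable argument is empty
```

View pics/w8.png

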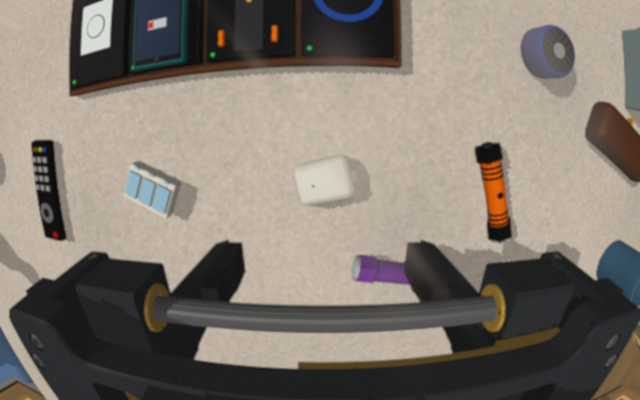

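The case is at about (295–355, 155–205), with its light at (313,186) and its long axis tilted left to right. The torch is at (493,190), the speaker at (548,52) and the placed phone at the top left.

```bash
python3 - <<'E'
from meas import *
d=shot('wrist')
for e in('(S<36)','(S<30)','S<26','(S<36)&(V>120)'): M(d,[('case',e,(275,145,375,215),.012)])
im=cv2.cvtColor(d['image'],cv2.COLOR_RGB2HSV)
print('row181 S',im[181,285:375:3,1],'V',im[181,285:375:3,2]);print('col325 S',im[145:215:3,325,1],'V',im[145:215:3,325,2])
E
```

```text
case (293, 155, 71, 54) [ 436.4 -108.8   70.    53.6  -79.2]
case (295, 157, 61, 50) [ 436.9 -106.    60.7   46.2  -78.4]
case (297, 168, 41, 32) [435.5 -98.5  39.6  30.1 -77.7]
case (293, 155, 71, 54) [ 436.4 -108.8   70.    53.6  -79.2]
row181 S [37 37 37 35 27 25 23 23 23 23 23 23 24 24 25 25 25 26 26 30 29 29 29 27
 33 36 36 36 35 39] V [194 198 198 189 211 217 219 219 218 219 218 218 217 217 217 217 216 215
 214 213 209 194 175 170 160 158 157 161 160 190]
col325 S [37 35 36 37 36 30 27 28 26 25 25 24 24 25 25 26 26 26 27 27 33 36 38 38] V [198 195 192 191 191 179 199 213 216 217 217 216 217 217 216 216 215 215
 205 172 141 149 195 200]
```

```bash
python3 -m handwheel '[0,0,0,0,0,9.7,0,0,0,0,0,9.7,0,0,0,0,0,9.7,0,0,0,0,0,9.7,0,0,0,0,0,9.7,0,0,0,0,0,9.7,0,0,0,0,0,9.7,0,0,0,0,0,9.7,0,0,0,0,0,0]' 1
python3 - <<'E'
from meas import *
go(.4365,-.1055,-.028,12)
d=shot('wrist');M(d,[('case',e,(240,110,410,250),.012) for e in('S<30','S<28','S<33')])
E
```

```text
time_s: 17.3
tcp_pos: [0.4379, -0.1022, 0.1393]
tcp_rot: [-0.0, 0.78, -0.626, 0.0]
contact_force: [-0.5, -0.7, 0.6]
opening: 1.001
grip_force: 0.0
t 17.30 tcp mm [ 437.9 -102.2  139.3] yawY -167.6 j6 2.43 | shift cm [ 0.29  0.21 16.73] turn z 0.4 (other way -179.6) tilt fix [-0. -0. -0.]
case (240, 110, 170, 140) [ 436.8 -103.   188.9  152.4   12.5]
case (240, 110, 170, 140) [ 436.8 -103.   188.9  152.4   12.5]
case (240, 110, 170, 140) [ 436.8 -103.   188.9  152.4   12.5]
```

```bash
python3 - <<'E'
from meas import *
d=shot('wrist');im=cv2.cvtColor(cv2.GaussianBlur(d['image'],(3,3),0),cv2.COLOR_RGB2HSV)
print('row185 S',im[185,270:380:3,1],'V',im[185,270:380:3,2]);print('col325 S',im[130:240:3,325,1],'V',im[130:240:3,325,2])
for e in ('S<20','S<24','(S<25)&(V>205)'): M(d,[('case',e,(280,130,370,235),.012)])
E
```

```text
row185 S [20 19 22 22 22 23 20 20 20 20 21 21 13  8  7  7  7  7  7  8  7  8  9 12
 16 29 39 39 35 24 23 23 24 23 24 23 23] V [240 238 237 237 234 235 239 238 238 238 238 226 239 244 245 245 245 245
 245 245 244 244 244 242 234 219 210 216 220 235 238 238 237 236 236 237
 237]
col325 S [23 24 32 39 40 39 38 36 25 24 16 10  9  8  8  7  8  7  7  7  7 26 48  8
  7  9 16 22 20 20 23 23 22 22 22 21 23] V [236 235 224 209 212 215 215 212 221 225 237 243 244 244 244 244 245 245
 245 245 245 239 237 245 245 244 235 237 238 238 235 235 236 236 235 238
 235]
case (303, 158, 41, 51) [ 438.  -102.3   52.9   41.   -77.3]
case (280, 130, 90, 105) [ 436.4 -102.   111.5   96.8  -77.4]
case (280, 130, 90, 105) [ 436.4 -102.   111.5   96.8  -77.4]
```

```bash
python3 - <<'E'
from meas import *
d=shot('wrist');print((cast(d,[[325,181.5],[325,153],[325,210],[303,185],[347,185]],.012)*1000).round(1));go(.4375,-.1035,-.0285,12)
E
```

```text
[[ 436.3 -105.    12. ]
 [ 442.8 -133.6   12. ]
 [ 429.6  -74.9   12. ]
 [ 457.5  -96.5   12. ]
 [ 413.5 -106.3   12. ]]
t 17.45 tcp mm [ 437.3 -102.6  139.2] yawY -167.5 j6 2.43 | shift cm [9.000e-02 1.000e-02 1.677e+01] turn z 0.5 (other way -179.5) tilt fix [-0.  0. -0.]
```

```bash
python3 -m handwheel '[0.21,0.15,5,0,0,0,0,0,5,0,0,0,0,0,4,0,0,0,0,0,2,0,0,0,0,0,0.75,0,0,0,0,0,0,0,0,0]' 1
python3 -m handwheel '[0,0,0,0,0,0,0,0,0,0,0,0,0,0,0,0,0,0,0,0,0,0,0,0,0,0,0,0,0,0,0,0,0,0,0,0]' -1 15
python3 -c "
from h import *
go(.6323,.1596,.04,90)"
```

```text
time_s: 18.2
tcp_pos: [0.436, -0.1054, -0.0283]
tcp_rot: [0.0, 0.779, -0.627, -0.0]
contact_force: [0.4, -0.3, -0.8]
opening: 0.996
grip_force: 0.0
time_s: 18.95
tcp_pos: [0.436, -0.1055, -0.0282]
tcp_rot: [-0.0, 0.779, -0.628, 0.0]
contact_force: [0.1, 0.3, 4.2]
opening: 0.519
grip_force: 15.0
t 18.95 tcp mm [ 436.  -105.5  -28.2] yawY -167.7 j6 2.42 | shift cm [-21.74 -24.81  -6.81] turn z -77.7 (other way 102.3) tilt fix [-0. -0. -0.]
```

```bash
python3 -m handwheel '[0,0,-2.5,0,0,0,0,0,-4,0,0,-9.7,0,0,-2,0,0,-9.7,0,0,0,0,0,-9.7,0,0,0,0,0,-9.7,0,0,0,0,0,-9.7,0,0,0,0,0,-9.7,0,0,0,0,0,-9.7,0,0,0,0,0,-9.7,0,0,0,0,0,0]' 
python3 -c "
from h import *
go(.6323,.1596,.055,90)"
```

```text
time_s: 20.2
tcp_pos: [0.4355, -0.1053, 0.0563]
tcp_rot: [-0.0, 1.0, -0.002, -0.0]
contact_force: [0.1, -0.1, 0.3]
opening: 0.521
grip_force: 15.0
t 20.20 tcp mm [ 435.5 -105.3   56.3] yawY -90.2 j6 1.07 | shift cm [ 19.57 -26.57   0.13] turn z -0.2 (other way 179.8) tilt fix [-0.  0. -0.]
```

```bash
python3 -m handwheel '[3.26,-4.43,0,0,0,0,3.26,-4.43,0,0,0,0,3.26,-4.43,0,0,0,0,3.26,-4.43,0,0,0,0,3.26,-4.43,0,0,0,0,3.27,-4.42,0,0,0,0,0,0,0,0,0,0,0,0,0,0,0,0]' 
python3 - <<'E'
from meas import *
go(.6323,.1596,-.0102,90);d=shot('wrist','w9')
im=cv2.cvtColor(d['image'],cv2.COLOR_RGB2HSV)
print('col325',im[150:300:3,325,2],im[150:300:3,325,1])
print('row225',im[225,260:390:3,2])
E
```

```text
time_s: 21.2
tcp_pos: [0.6313, 0.1597, 0.0558]
tcp_rot: [0.0, 1.0, -0.002, -0.001]
contact_force: [-0.5, -0.1, -0.6]
opening: 0.521
grip_force: 15.0
t 21.20 tcp mm [631.3 159.7  55.8] yawY -90.2 j6 1.64 | shift cm [0.11 0.   6.59] turn z -0.2 (other way 179.8) tilt fix [ 0.   0.1 -0. ]
col325 [103 101  93  84  73  63  77 242 243 243 243 243 244 244 194 237 244 244
 244 243 173 181 215 228 236 239 241 243 243 244 244 244 244 244 244 244
 244 244 244 244 244 244 244 218 207 208 207 207 176 168] [ 47  45  47  46  42  40  30  13   9   9   8   9   9   9  22  15   9   9
   9  10  25  20  19  17  15  13  12  10   9   9   8   8   9   9   9   9
   9   9   9   9  10   9   9  22  26  26  26  26  65 228]
row225 [ 86  64  63  27  26  25 108 236 242 241 240 238 236 236 236 237 237 238
 238 238 238 239 239 240 239 240 240 240 240 240 240 239 232 221 210 195
 170 109 103 107 106 114 115  97]
```

View pics/w9.png

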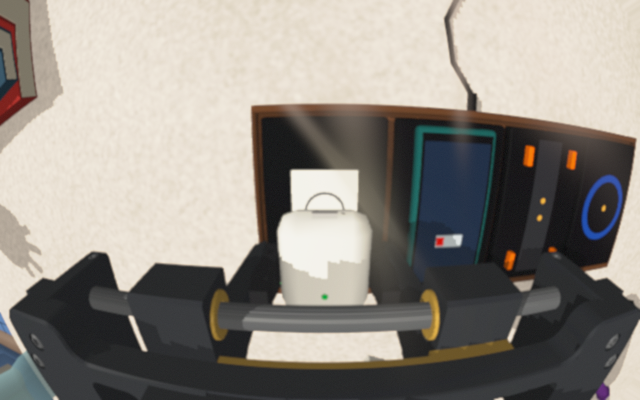

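The case is held straight, with its front at row 210 and sides at columns 279–371, over the white pad (290–358, from row 170). I'll check its centre.

```bash
python3 - <<'E'
from meas import *
d=shot('wrist');print((cast(d,[[325,210],[279,245],[371,245]],.095)*1000).round(1),(cast(d,[[324,171],[290,190],[358,190]],.018)*1000).round(1))
E
```

```text
[[660.1 158.   95. ]
 [641.3 181.3  95. ]
 [641.1 134.8  95. ]] [[662.4 158.5  18. ]
 [648.3 183.4  18. ]
 [648.2 133.7  18. ]]
```

```bash
python3 -m handwheel '[0.13,-0.03,3,0,0,0,0,0,2,0,0,0,0,0,1,0,0,0,0,0,0.5,0,0,0,0,0,0,0,0,0]' 
python3 -m handwheel '[0,0,0.08,0,0,0,0,0,0,0,0,0]' 
```

```text
time_s: 21.92
tcp_pos: [0.6336, 0.16, -0.0082]
tcp_rot: [-0.0, 1.0, -0.001, 0.0]
contact_force: [-0.1, 0.5, -0.1]
opening: 0.521
grip_force: 15.0
time_s: 22.18
tcp_pos: [0.634, 0.1602, -0.0086]
tcp_rot: [-0.0, 1.0, -0.001, 0.001]
contact_force: [0.3, 0.3, -0.4]
opening: 0.522
grip_force: 15.0
```

```bash
python3 -m handwheel '[-0.13,0.02,0.06,0,0,0,0,0,0.06,0,0,0,0,0,0,0,0,0]' 
python3 -m handwheel '[0,0,0.04,0,0,0,0,0,0,0,0,0]' 
```

```text
time_s: 22.55
tcp_pos: [0.6322, 0.1599, -0.0101]
tcp_rot: [-0.0, 1.0, -0.001, -0.0]
contact_force: [-1.5, -0.1, 0.5]
opening: 0.518
grip_force: 15.0
time_s: 22.8
tcp_pos: [0.6322, 0.1599, -0.0101]
tcp_rot: [0.0, 1.0, -0.001, -0.0]
contact_force: [-3.7, -0.5, 5.8]
opening: 0.523
grip_force: 15.0
```

```bash
python3 -m handwheel '[0,0,-0.03,0,0,0,0,0,0,0,0,0,0,0,0,0,0,0,0,0,0,0,0,0,0,0,-1,0,0,0,0,0,-4,0,0,0,0,0,-5,0,0,0,0,0,-6,0,0,0]' 0.4
python3 - <<'E'
from meas import *
go(.594,-.355,.15,90)
d=shot('wrist','w10');H,S,V=cv2.split(cv2.cvtColor(d['image'],cv2.COLOR_RGB2HSV))
print('col325 V',[(v,int(V[v,325]),int(S[v,325])) for v in range(140,230,3)])
print('row185 V',[(u,int(V[185,u]),int(S[185,u])) for u in range(280,370,3)])
E
```

```text
time_s: 23.8
tcp_pos: [0.6314, 0.1598, 0.1508]
tcp_rot: [0.0, 1.0, -0.001, -0.001]
contact_force: [0.9, -0.4, -0.1]
opening: 0.703
grip_force: 0.0
t 23.80 tcp mm [631.4 159.8 150.8] yawY -90.1 j6 1.64 | shift cm [-3.61 51.49  0.09] turn z -0.1 (other way 179.9) tilt fix [ 0.   0.1 -0. ]
col325 V [(140, 111, 46), (143, 119, 47), (146, 120, 45), (149, 134, 42), (152, 238, 17), (155, 210, 29), (158, 227, 19), (161, 238, 14), (164, 242, 11), (167, 243, 9), (170, 244, 9), (173, 243, 8), (176, 244, 9), (179, 243, 8), (182, 243, 9), (185, 243, 9), (188, 243, 9), (191, 243, 9), (194, 243, 9), (197, 236, 26), (200, 235, 42), (203, 243, 10), (206, 242, 11), (209, 232, 16), (212, 172, 27), (215, 31, 8), (218, 29, 18), (221, 31, 33), (224, 29, 18), (227, 26, 29)]
row185 V [(280, 74, 145), (283, 33, 46), (286, 29, 35), (289, 26, 20), (292, 28, 9), (295, 28, 18), (298, 27, 38), (301, 183, 26), (304, 244, 10), (307, 244, 8), (310, 244, 7), (313, 244, 8), (316, 244, 8), (319, 244, 9), (322, 243, 9), (325, 243, 9), (328, 243, 10), (331, 242, 11), (334, 242, 11), (337, 241, 12), (340, 232, 16), (343, 212, 30), (346, 170, 32), (349, 114, 42), (352, 109, 44), (355, 107, 45), (358, 104, 44), (361, 101, 43), (364, 100, 41), (367, 101, 58)]
```

```bash
python3 -c "
import cv2;a=cv2.imread('pics/w10.png');cv2.imwrite('pics/w10c.png',cv2.resize(a[100:260,240:440],None,fx=3.5,fy=3.5,interpolation=cv2.INTER_CUBIC))"
```

```text
(no output)
```

View pics/w10c.png

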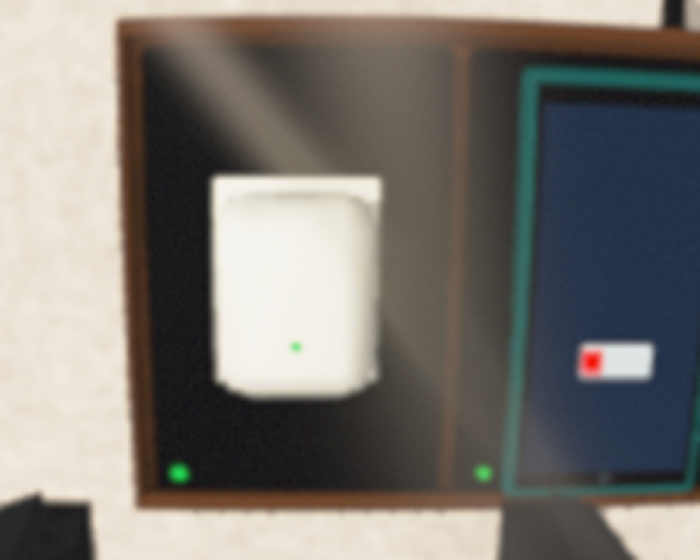

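The case sits lined up on the white pad: pad front at row 150.5 and rear at row 209, case from row 155 to row 213.5. I'll turn that into positions.

```bash
python3 - <<'E'
from meas import *
d=shot('wrist')
print((cast(d,[[324,155],[324,213.5],[302,180],[347.5,180]],.029)*1000).round(1)[:,:2].tolist(),(cast(d,[[324,150.5],[324,209],[300.5,160],[349,160]],.018)*1000).round(1)[:,:2].tolist())
E
```

```text
[[665.9, 160.0], [602.9, 160.1], [639.8, 182.9], [639.7, 135.7]] [[669.0, 160.0], [604.4, 160.1], [659.0, 184.9], [659.0, 133.6]]
```

```bash
python3 -m handwheel '[-0.4,5.72,0,0,0,0,-0.4,5.72,0,0,0,0,-0.4,5.72,0,0,0,0,-0.4,5.72,0,0,0,0,-0.4,5.72,0,0,0,0,-0.4,5.72,0,0,0,0,-0.4,5.72,0,0,0,0,-0.4,5.72,0,0,0,0,-0.4,5.72,0,0,0,0,0,0,0,0,0,0]' 1
python3 - <<'E'
from meas import *
go(.594,-.355,.15,90)
d=shot('wrist','w11')
for z in(.02,.034): M(d,[('spk','(S>75)',(250,120,400,260),z),('dark','(S>75)|(V<80)',(250,120,400,260),z)])
H,S,V=cv2.split(cv2.cvtColor(d['image'],cv2.COLOR_RGB2HSV))
print([(u,int(H[180,u]),int(S[180,u]),int(V[180,u])) for u in range(276,376,4)])
a=d['image'];cv2.imwrite('pics/w11c.png',cv2.resize(a[100:300,200:440,::-1],None,fx=2.5,fy=2.5))
E
```

```text
time_s: 25.15
tcp_pos: [0.5937, -0.3594, 0.1496]
tcp_rot: [0.001, 1.0, -0.004, 0.0]
contact_force: [0.5, 1.0, -1.1]
opening: 0.999
grip_force: 0.0
t 25.15 tcp mm [ 593.7 -359.4  149.6] yawY -90.4 j6 0.86 | shift cm [ 0.03 -0.44 -0.04] turn z -0.4 (other way 179.6) tilt fix [ 0.1 -0.   0. ]
spk (295, 153, 56, 61) [ 588.4 -353.5   65.8   48.4   30.9]
dark (295, 153, 56, 61) [ 588.4 -353.5   65.8   48.4   30.9]
spk (295, 153, 56, 61) [ 592.2 -353.8   62.8   46.2   30.9]
dark (295, 153, 56, 61) [ 592.2 -353.8   62.8   46.2   30.9]
[(276, 20, 33, 221), (280, 19, 32, 220), (284, 19, 34, 219), (288, 19, 35, 219), (292, 16, 36, 218), (296, 111, 191, 164), (300, 114, 112, 64), (304, 165, 15, 34), (308, 0, 4, 62), (312, 0, 5, 50), (316, 20, 13, 60), (320, 19, 13, 160), (324, 19, 12, 169), (328, 17, 14, 167), (332, 6, 14, 89), (336, 13, 25, 71), (340, 15, 21, 96), (344, 16, 30, 110), (348, 15, 27, 114), (352, 119, 56, 145), (356, 16, 31, 158), (360, 16, 37, 172), (364, 16, 36, 176), (368, 16, 36, 170), (372, 16, 35, 173)]
```

```bash
python3 - <<'E'
from meas import *
d=shot('wrist')
H,S,V=cv2.split(cv2.cvtColor(d['image'],cv2.COLOR_RGB2HSV))
m=((S>70)|(V<130)).astype(np.uint8)
c=blob(m,(270,130,380,232));print(cv2.boundingRect(c))
for z in(.02,.034):
    P=cast(d,c,z)[:,:2];print(rect(d,c,z),np.round(np.array(cv2.minEnclosingCircle(np.float32(P))[0])*1000,1),cv2.minEnclosingCircle(np.float32(P))[1], 'xrange',P[:,0].min(),P[:,0].max(),'y',P[:,1].min(),P[:,1].max())
go(.593,-.3545,-.012,90)
E
```

```text
(297, 151, 61, 63)
[ 592.8 -360.2   66.6   61.   -12.3] [ 592.6 -360.9] 0.034018322825431824 xrange 0.56003314353442 0.6261016344404606 y -0.39120701857509677 -0.32923907921249396
[ 596.4 -360.1   63.5   58.2  -12.3] [ 596.2 -360.8] 0.03247932344675064 xrange 0.5651287444282539 0.6281991960556597 y -0.38968987198763116 -0.3305338981123188
t 25.25 tcp mm [ 594.5 -355.   149.3] yawY -90.2 j6 0.87 | shift cm [-0.15 -0.03 16.13] turn z -0.2 (other way 179.8) tilt fix [-0.  0.  0.]
```

View pics/w11c.png

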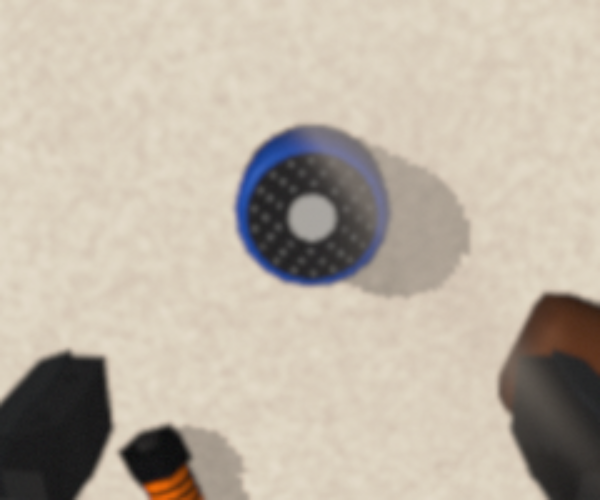

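The speaker is upright, with its grey cap at crop (312,217), about pixel (325,187). The arm was still settling for that shot, so I'm measuring the cap again now.

```bash
python3 - <<'E'
from meas import *
shot('wrist')
for i in range(2):
    d=shot('wrist');H,S,V=cv2.split(cv2.cvtColor(d['image'],cv2.COLOR_RGB2HSV))
    c=blob(((S<22)&(V>130)).astype(np.uint8),(305,170,345,205));print(cv2.boundingRect(c),rect(d,c,.040))
    m=((S>70)|(V<130)).astype(np.uint8);c=blob(m,(270,130,380,232));P=cast(d,c,.034)[:,:2]*1000;print(P[:,1].min(),P[:,1].max(),P[:,0].min(),(cast(d,c,.006)[:,0]*1000).max())
go(.594,-.3555,-.012,90)
E
```

```text
(322, 179, 18, 18) [ 5.942e+02 -3.606e+02  1.700e+01  1.650e+01 -1.000e-01]
-386.8932751720403 -330.5884436542689 564.7959010424161 622.603502661671
(322, 180, 19, 17) [ 593.9 -360.5   17.4   16.1  -90. ]
-386.5093217020643 -330.94258233951274 565.0043899907106 621.7491937155971
t 25.40 tcp mm [ 595.3 -353.1  149.6] yawY -90.0 j6 0.86 | shift cm [-0.12  0.25 16.16] turn z -0.0 (other way 180.0) tilt fix [-0.  0. -0.]
```

```bash
python3 -m handwheel '[0,0,0,0,0,0,0,0,0,0,0,0,0,0,0,0,0,0]'
python3 - <<'E'
from meas import *
for i in range(3):
    d=shot('wrist');H,S,V=cv2.split(cv2.cvtColor(d['image'],cv2.COLOR_RGB2HSV))
    c=blob(((S<22)&(V>130)).astype(np.uint8),(305,170,345,205));print(cv2.boundingRect(c),rect(d,c,.040),end='')
    go(.594,-.3555,-.012,90)
E
```

```text
time_s: 25.78
tcp_pos: [0.5951, -0.3544, 0.1496]
tcp_rot: [0.0, 1.0, -0.001, 0.0]
contact_force: [-0.1, -0.6, -0.0]
opening: 1.0
grip_force: 0.0
(321, 180, 19, 17) [ 593.9 -360.7   17.4   16.1   90. ]t 25.82 tcp mm [ 595.  -354.5  149.6] yawY -90.1 j6 0.86 | shift cm [-0.1   0.1  16.16] turn z -0.1 (other way 179.9) tilt fix [ 0. -0.  0.]
(321, 180, 19, 17) [ 593.8 -360.8   17.4   16.1   89.9]t 25.88 tcp mm [ 595.  -354.7  149.6] yawY -90.1 j6 0.86 | shift cm [-0.1   0.08 16.16] turn z -0.1 (other way 179.9) tilt fix [ 0. -0.  0.]
(321, 180, 18, 17) [ 593.8 -360.5   16.5   16.1   90. ]t 25.93 tcp mm [ 595.  -354.7  149.5] yawY -90.1 j6 0.86 | shift cm [-0.1   0.08 16.15] turn z -0.1 (other way 179.9) tilt fix [ 0. -0.  0.]
```

```bash
python3 -m handwheel '[-0.11,0.59,4,0,0,0,0,0,5,0,0,0,0,0,4,0,0,0,0,0,2,0,0,0,0,0,1.2,0,0,0,0,0,0.5,0,0,0,0,0,0,0,0,0]' 1
python3 -m handwheel '[0,0,0,0,0,0,0,0,0,0,0,0,0,0,0,0,0,0,0,0,0,0,0,0,0,0,0,0,0,0,0,0,0,0,0,0]' -1 20
python3 -c "
from h import *
go(.6322,-.1289,.05,90)"
```

```text
time_s: 26.8
tcp_pos: [0.5945, -0.3613, -0.0164]
tcp_rot: [0.001, 1.0, -0.001, 0.001]
contact_force: [0.7, -1.0, 0.6]
opening: 1.003
grip_force: 0.0
time_s: 27.55
tcp_pos: [0.5941, -0.3609, -0.0169]
tcp_rot: [0.0, 1.0, -0.001, 0.0]
contact_force: [-1.8, 1.1, 5.5]
opening: 0.693
grip_force: 20.0
t 27.55 tcp mm [ 594.1 -360.9  -16.9] yawY -90.1 j6 0.86 | shift cm [  3.76 -23.2   -6.7 ] turn z -0.1 (other way 179.9) tilt fix [ 0. -0.  0.]
```

```bash
python3 -m handwheel '[0,0,-2.7,0,0,0,0,0,-4,0,0,0,0.75,-4.64,0,0,0,0,0.75,-4.64,0,0,0,0,0.75,-4.64,0,0,0,0,0.75,-4.64,0,0,0,0,0.76,-4.64,0,0,0,0,0,0,0,0,0,0,0,0,0,0,0,0,0,0,0,0,0,0]' 
python3 - <<'E'
from meas import *
go(.6322,-.1289,.001,90)
d=shot('wrist');H,S,V=cv2.split(cv2.cvtColor(d['image'],cv2.COLOR_RGB2HSV))
c=blob(((S<22)&(V>130)).astype(np.uint8),(300,190,350,290));print('cap',cv2.boundingRect(c),rect(d,c,.107))
O='(H<20)&(S>150)&(V>130)'
M(d,[('o',O,(180,100,235,215),.025),('o',O,(235,100,290,215),.025)])
E
```

```text
time_s: 28.8
tcp_pos: [0.6318, -0.1301, 0.0493]
tcp_rot: [0.0, 1.0, -0.002, -0.0]
contact_force: [-0.4, -0.6, -0.6]
opening: 0.688
grip_force: 20.0
t 28.80 tcp mm [ 631.8 -130.1   49.3] yawY -90.2 j6 1.19 | shift cm [ 0.04 -0.13  4.83] turn z -0.2 (other way 179.8) tilt fix [ 0.  0. -0.]
cap (306, 267, 38, 23) [ 633.9 -130.9   17.1   12.1   89.8]
o (216, 142, 10, 25) [ 6.789e+02 -5.990e+01  1.690e+01  6.500e+00 -4.000e-01]
o none max() iterable argument is empty
```

```bash
python3 -m handwheel '[0.05,-0.13,2.5,0,0,0,0,0,1.3,0,0,0,0,0,0.6,0,0,0,0,0,0.2,0,0,0,0,0,0,0,0,0,0,0,0,0,0,0]' 
python3 -m handwheel '[0,0,0.12,0,0,0,0,0,0,0,0,0,0,0,0,0,0,0]' 
```

```text
time_s: 29.6
tcp_pos: [0.633, -0.1277, 0.0042]
tcp_rot: [0.0, 1.0, -0.001, 0.001]
contact_force: [0.8, -0.9, -1.6]
opening: 0.691
grip_force: 20.0
time_s: 29.98
tcp_pos: [0.6325, -0.1275, 0.0024]
tcp_rot: [0.0, 1.0, -0.001, 0.0]
contact_force: [1.0, 1.3, -1.1]
opening: 0.693
grip_force: 20.0
```

```bash
python3 -m handwheel '[0,0.13,0.06,0,0,0,0,0,0.06,0,0,0,0,0,0.05,0,0,0,0,0,0,0,0,0]'; python3 -m handwheel '[0,0,0.05,0,0,0,0,0,0,0,0,0]'
```

```text
time_s: 30.48
tcp_pos: [0.6325, -0.1289, 0.0011]
tcp_rot: [0.0, 1.0, -0.001, 0.0]
contact_force: [-3.3, -0.4, 4.1]
opening: 0.691
grip_force: 20.0
time_s: 30.72
tcp_pos: [0.6325, -0.129, 0.001]
tcp_rot: [0.0, 1.0, -0.001, 0.0]
contact_force: [-3.3, 0.5, 7.9]
opening: 0.689
grip_force: 20.0
```

Contact. Now release, rise and check.

```bash
python3 -m handwheel '[0,0,-0.05,0,0,0,0,0,0,0,0,0,0,0,0,0,0,0,0,0,0,0,0,0,0,0,-1,0,0,0,0,0,-4,0,0,0,0,0,-5,0,0,0,0,0,-5,0,0,0,0,0,0,0,0,0,0,0,0,0,0,0]' 0.75
python3 - <<'E'
from meas import *
go(.4227,-.3005,.15,108)
d=shot('wrist');H,S,V=cv2.split(cv2.cvtColor(d['image'],cv2.COLOR_RGB2HSV))
c=blob(((S<22)&(V>130)).astype(np.uint8),(305,160,345,210));print('cap',cv2.boundingRect(c),rect(d,c,.058))
b=((H>100)&(H<130)&(S>120)&(V>50)).astype(np.uint8);c=blob(b,(270,120,380,240));print(cv2.boundingRect(c),rect(d,c,.018))
E
```

```text
time_s: 31.98
tcp_pos: [0.6322, -0.1287, 0.1506]
tcp_rot: [-0.0, 1.0, -0.001, -0.0]
contact_force: [-0.5, 0.2, -0.5]
opening: 0.877
grip_force: 0.0
t 31.98 tcp mm [ 632.2 -128.7  150.6] yawY -90.1 j6 1.19 | shift cm [-20.91  17.23   0.06] turn z -18.1 (other way 161.9) tilt fix [-0.  0. -0.]
cap (315, 182, 20, 20) [ 6.323e+02 -1.296e+02  1.810e+01  1.740e+01 -1.000e-01]
(289, 149, 65, 73) [ 624.5 -122.    79.6   58.5   24.2]
```

```bash
python3 -m handwheel '[-4.18,3.45,0,0,0,0,-4.18,3.45,0,0,0,0,-4.18,3.45,0,0,0,0,-4.18,3.45,0,0,0,0,-4.18,3.45,0,0,0,0,0,0,0,0,0,-9,0,0,0,0,0,-9,0,0,0,0,0,0,0,0,0,0,0,0,0,0,0,0,0,0]' 1
python3 - <<'E'
from meas import *
d=shot('wrist')
M(d,[('torch',e,(280,100,370,262),.015) for e in ('(S>110)|(V<80)','(S>90)|(V<100)')]);M(d,[('barrel','(H<20)&(S>150)&(V>110)',(280,100,370,262),.02)])
go(.4227,-.3005,-.0255,108.2)
E
```

```text
time_s: 33.28
tcp_pos: [0.423, -0.3004, 0.1502]
tcp_rot: [-0.0, 0.988, 0.155, -0.0]
contact_force: [-0.1, -0.5, 0.4]
opening: 0.996
grip_force: 0.0
torch (309, 141, 31, 92) [ 414.7 -303.2  100.    32.9   17.8]
torch (309, 123, 31, 110) [ 423.5 -300.4  118.4   33.    17.8]
barrel (312, 148, 23, 69) [ 421.2 -300.    72.8   22.8   18.4]
t 33.33 tcp mm [ 423.1 -300.5  150.4] yawY -72.2 j6 0.41 | shift cm [-3.000e-02 -1.000e-02  1.759e+01] turn z -0.4 (other way 179.6) tilt fix [-0.  0. -0.]
```

```bash
python3 -m handwheel '[0,0,5,0,0,0,0,0,5,0,0,0,0,0,4,0,0,0,0,0,2,0,0,0,0,0,1.1,0,0,0,0,0,0.5,0,0,0,0,0,0,0,0,0]' 1
python3 -m handwheel '[0,0,0,0,0,0,0,0,0,0,0,0,0,0,0,0,0,0,0,0,0,0,0,0,0,0,0,0,0,0,0,0,0,0,0,0,0,0,0,0,0,0,0,0,0,0,0,0,0,0,0,0,0,0,0,0,0,0,0,0]' -1 20
```

```text
time_s: 34.2
tcp_pos: [0.4234, -0.3011, -0.0249]
tcp_rot: [0.0, 0.988, 0.155, 0.0]
contact_force: [-0.8, -0.2, -0.1]
opening: 1.0
grip_force: 0.0
time_s: 35.45
tcp_pos: [0.423, -0.3007, -0.0254]
tcp_rot: [-0.0, 0.988, 0.155, -0.0]
contact_force: [0.1, 1.5, 1.0]
opening: 0.276
grip_force: 20.0
```

Before placing, I must know how low the gripper's body reaches beside the 58 mm high speaker top. I'll work it out from the earlier scene shot (TCP z = −0.0136), where the body's end block bottomed near scene pixel (429,196).

```bash
python3 -m handwheel '[0,0,-2,0,0,0,0,0,-5,0,0,0,0,0,-3,0,0,9,0,0,0,0,0,9,0,0,0,0,0,0,0,0,0,0,0,0]'
python3 - <<'E'
from h import *
d=shot('scene')
W=d['W'];f=200/np.tan(np.radians(d['fovy']/2))
# project candidate body lower corners (tool offsets mm) for TCP (.5779,.3549,-.0136), yawY -107
a=np.radians(-107);y=np.array([np.cos(a),np.sin(a),0]);x=np.array([-y[1],y[0],0])
T=np.array([.5779,.3549,-.0136])
for h in (64,80,96):
    r=[]
    for sx,sy in((37,93),(-37,93),(37,-93)):
        p=np.linalg.inv(W)@np.r_[T+x*sx/1000+y*sy/1000+[0,0,h/1000],1]
        u,v=d['cx']+f*p[0]/-p[2],d['cy']-f*p[1]/-p[2]
        r.append((round((u-410)*8),round((v-160)*8)))
    print(h,'crop px',r)
go(.632,-.0327,.055,90)
E
```

```text
time_s: 36.2
tcp_pos: [0.4226, -0.3004, 0.0739]
tcp_rot: [-0.0, 1.0, 0.0, -0.0]
contact_force: [0.1, -0.3, -1.7]
opening: 0.275
grip_force: 20.0
64 crop px [(99, 374), (42, 228), (597, 330)]
80 crop px [(108, 344), (49, 198), (611, 300)]
96 crop px [(117, 313), (57, 167), (625, 269)]
t 36.25 tcp mm [ 422.6 -300.4   73.9] yawY -90.0 j6 0.72 | shift cm [ 20.93 -26.77   1.9 ] turn z -0.0 (other way 180.0) tilt fix [-0.1  0.1 -0. ]
```

Body bottom is about 96 mm above the reported TCP, so it clears the speaker by 30 mm at placement. Carrying on.

```bash
python3 -m handwheel '[3.49,-4.46,0,0,0,0,3.49,-4.46,0,0,0,0,3.49,-4.46,0,0,0,0,3.49,-4.46,0,0,0,0,3.49,-4.46,0,0,0,0,3.48,-4.47,0,0,0,0,0,0,0,0,0,0,0,0,0,0,0,0,0,0,0,0,0,0]' 
python3 - <<'E'
from meas import *
go(.632,-.0327,-.0072,90)
d=shot('wrist');H,S,V=cv2.split(cv2.cvtColor(d['image'],cv2.COLOR_RGB2HSV))
m=((H<20)&(S>150)&(V>110)).astype(np.uint8)
n,l,st,ce=cv2.connectedComponentsWithStats(m);print([(r[:5].tolist()) for r in st[1:] if r[4]>30])
M(d,[('torch','(H<20)&(S>150)&(V>110)',(290,120,360,290),.115)])
print('col325',[(v,int(H[v,325]),int(S[v,325]),int(V[v,325])) for v in range(110,230,5)])
E
```

```text
time_s: 37.38
tcp_pos: [0.6321, -0.0347, 0.0741]
tcp_rot: [-0.0, 1.0, -0.002, -0.001]
contact_force: [-0.2, 0.1, -1.1]
opening: 0.278
grip_force: 20.0
t 37.38 tcp mm [632.1 -34.7  74.1] yawY -90.2 j6 1.33 | shift cm [-0.01 -0.2   8.13] turn z -0.2 (other way 179.8) tilt fix [-0.   0.1  0. ]
[[252, 109, 24, 3, 53], [75, 110, 173, 21, 375], [476, 116, 19, 4, 35], [281, 136, 9, 23, 170], [353, 136, 8, 15, 110], [296, 187, 56, 16, 691], [297, 202, 54, 14, 478], [298, 215, 53, 14, 457], [298, 227, 53, 79, 3470], [194, 230, 6, 7, 31], [0, 264, 12, 37, 286], [144, 271, 30, 4, 35]]
torch (298, 227, 53, 63) [ 6.348e+02 -3.520e+01  3.610e+01  2.560e+01 -1.000e-01]
col325 [(110, 11, 108, 123), (115, 10, 97, 105), (120, 9, 48, 69), (125, 10, 46, 66), (130, 7, 28, 81), (135, 8, 33, 86), (140, 11, 48, 90), (145, 9, 64, 92), (150, 10, 68, 90), (155, 8, 88, 75), (160, 7, 90, 62), (165, 2, 69, 48), (170, 177, 67, 38), (175, 0, 48, 37), (180, 176, 56, 32), (185, 168, 43, 30), (190, 13, 244, 230), (195, 15, 245, 245), (200, 14, 245, 245), (205, 176, 58, 35), (210, 15, 245, 245), (215, 13, 243, 184), (220, 12, 241, 164), (225, 15, 245, 246)]
```

```bash
python3 -m handwheel '[0,0,3,0,0,0,0,0,2,0,0,0,0,0,0,0,0,0,0,0,0,0,0,0]' 
python3 -c "
from h import *
go(.632,-.0327,-.0072,90)"
```

```text
time_s: 37.92
tcp_pos: [0.6334, -0.034, 0.0252]
tcp_rot: [0.0, 1.0, -0.001, 0.0]
contact_force: [0.6, -0.4, -0.8]
opening: 0.277
grip_force: 20.0
t 37.92 tcp mm [633.4 -34.   25.2] yawY -90.2 j6 1.33 | shift cm [-0.15 -0.13  3.24] turn z -0.2 (other way 179.8) tilt fix [ 0. -0.  0.]
```

```bash
python3 -m handwheel '[-0.13,-0.12,1.5,0,0,0,0,0,1,0,0,0,0,0,0.4,0,0,0,0,0,0,0,0,0,0,0,0,0,0,0]' 
python3 -m handwheel '[0,0,0.12,0,0,0,0,0,0.1,0,0,0,0,0,0,0,0,0]'
```

```text
time_s: 38.55
tcp_pos: [0.632, -0.0325, -0.0041]
tcp_rot: [0.0, 1.0, -0.001, 0.0]
contact_force: [-0.1, 0.3, -1.4]
opening: 0.275
grip_force: 20.0
time_s: 38.92
tcp_pos: [0.6317, -0.0324, -0.0066]
tcp_rot: [-0.0, 1.0, -0.001, -0.0]
contact_force: [-0.7, 0.6, -1.7]
opening: 0.278
grip_force: 20.0
```

```bash
python3 -m handwheel '[0,0.02,0.07,0,0,0,0,0,0,0,0,0]'; python3 -m handwheel '[0,0,0.06,0,0,0,0,0,0,0,0,0]'
```

```text
time_s: 39.17
tcp_pos: [0.6317, -0.0326, -0.0073]
tcp_rot: [-0.0, 1.0, -0.001, -0.0]
contact_force: [-0.5, 0.8, -1.3]
opening: 0.277
grip_force: 20.0
time_s: 39.42
tcp_pos: [0.6318, -0.0327, -0.0074]
tcp_rot: [0.0, 1.0, -0.001, -0.0]
contact_force: [-2.7, -0.7, 4.4]
opening: 0.278
grip_force: 20.0
```

```bash
python3 -m handwheel '[0,0,-0.03,0,0,0,0,0,0,0,0,0,0,0,0,0,0,0,0,0,0,0,0,0,0,0,-1,0,0,0,0,0,-4,0,0,0,0,0,-5,0,0,0,0,0,-5,0,0,0,0,0,0,0,0,0,0,0,0,0,0,0]' 0.1
python3 - <<'E'
from meas import *
go(.55,.015,.25,90)
d=shot('wrist','w12')
O='(H<20)&(S>150)&(V>110)'
M(d,[('torch','(H<20)&(S>140)&(V>110)',(311,100,338,240),.037),('all','(V<70)|(S>140)&(H<20)',(308,130,341,240),.033)])
H,S,V=cv2.split(cv2.cvtColor(d['image'],cv2.COLOR_RGB2HSV))
n,l,st,ce=cv2.connectedComponentsWithStats(((H<20)&(S>150)&(V>120)).astype(np.uint8))
for r,q in zip(st[1:],ce[1:]):
    if r[4]>30: print(r.tolist(),(cast(d,[q],.025)[0]*1000).round(1))
E
```

```text
time_s: 40.67
tcp_pos: [0.6314, -0.0326, 0.1424]
tcp_rot: [0.0, 1.0, -0.001, -0.0]
contact_force: [-0.9, -0.4, -1.2]
opening: 0.549
grip_force: 0.0
t 40.67 tcp mm [631.4 -32.6 142.4] yawY -90.1 j6 1.33 | shift cm [ -8.15  -4.74 -10.76] turn z -0.1 (other way 179.9) tilt fix [0. 0. 0.]
torch (311, 143, 27, 83) [ 6.34e+02 -3.28e+01  8.13e+01  2.52e+01  5.00e-01]
all (308, 140, 33, 100) [ 6.266e+02 -3.300e+01  1.006e+02  3.280e+01 -1.000e-01]
[293, 128, 8, 18, 126] [679.3  -6.5  25. ]
[349, 129, 6, 17, 76] [679.1 -59.7  25. ]
[310, 143, 28, 83, 1976] [633.2 -32.8  25. ]
[295, 219, 8, 18, 112] [585.7  -6.4  25. ]
[347, 220, 6, 16, 89] [585.5 -59.5  25. ]
[7, 244, 30, 38, 319] [508.2 484.8  25. ]
```

```bash
python3 - <<'E'
from meas import *
d=shot('wrist');H,S,V=[a.astype(int) for a in cv2.split(cv2.cvtColor(d['image'],cv2.COLOR_RGB2HSV))]
for v in list(range(110,152,2))+list(range(214,262,2)): print((v,V[v,316:334:4].tolist(),int(cast(d,[[324,v]],.033)[0,0]*1000)),end=' ')
E
```

```text
(110, [96, 102, 107, 112, 120], 704) (112, [83, 86, 92, 101, 108], 702) (114, [59, 64, 73, 84, 93], 700) (116, [61, 62, 72, 82, 90], 698) (118, [63, 62, 69, 78, 88], 696) (120, [68, 65, 71, 77, 87], 694) (122, [83, 71, 73, 79, 91], 692) (124, [85, 76, 75, 76, 89], 691) (126, [86, 75, 72, 74, 79], 689) (128, [92, 77, 70, 71, 78], 687) (130, [98, 83, 72, 71, 78], 685) (132, [101, 89, 77, 73, 75], 683) (134, [103, 95, 82, 74, 75], 681) (136, [102, 99, 87, 77, 76], 679) (138, [101, 101, 91, 81, 75], 677) (140, [99, 100, 96, 87, 79], 676) (142, [117, 127, 138, 121, 115], 674) (144, [208, 209, 230, 205, 193], 672) (146, [243, 237, 240, 231, 209], 670) (148, [231, 233, 230, 219, 183], 668) (150, [114, 133, 135, 129, 110], 666) (214, [158, 233, 234, 222, 140], 603) (216, [185, 135, 108, 108, 122], 600) (218, [243, 241, 234, 226, 208], 598) (220, [151, 221, 238, 226, 136], 596) (222, [181, 131, 117, 122, 103], 594) (224, [123, 192, 168, 174, 111], 592) (226, [29, 56, 62, 55, 35], 590) (228, [25, 28, 28, 28, 30], 588) (230, [24, 28, 27, 27, 32], 585) (232, [27, 27, 28, 28, 28], 583) (234, [23, 28, 27, 28, 29], 581) (236, [26, 29, 29, 27, 32], 579) (238, [25, 29, 28, 29, 29], 576) (240, [46, 29, 30, 30, 30], 574) (242, [145, 127, 121, 113, 89], 572) (244, [178, 216, 211, 195, 153], 570) (246, [118, 159, 169, 154, 118], 567) (248, [114, 117, 121, 119, 120], 565) (250, [189, 214, 222, 223, 220], 563) (252, [230, 234, 236, 239, 238], 560) (254, [235, 236, 236, 237, 237], 558) (256, [237, 236, 236, 236, 236], 556) (258, [237, 233, 235, 238, 237], 553) (260, [236, 234, 235, 238, 236], 551)
```

```bash
python3 -m handwheel '[-2,-1.2,-3,0,0,0,-2,-1.2,-3,0,0,0,-2,-1.2,-4,0,0,0,-2,-1.2,-4,0,0,0,0,0,0,0,0,0,0,0,0,0,0,0,0,0,0,0,0,0]'
python3 - <<'E'
from meas import *
d=shot('wrist','w13');H,S,V=[a.astype(int) for a in cv2.split(cv2.cvtColor(d['image'],cv2.COLOR_RGB2HSV))]
B='(H>100)&(H<130)&(S>120)&(V>60)'
def pix(x,y,z):
    # nearest pixel by inverting the cast
    from scipy.optimize import fsolve
    return fsolve(lambda q:cast(d,[q],z)[0,:2]-[x,y],[300,150])
for n,x,y,z in(('case',.632,.1596,.03),('phone',.632,.0636,.028),('torch',.632,-.0327,.04),('spk',.632,-.129,.058),('remote',.4317,.2942,.016)):
    u,v=pix(x,y,z).round().astype(int);print(n,u,v,d['image'][v,u])
u,v=pix(.632,.1596,.03).astype(int);k=38
M(d,[('case+pad','(S<45)&(V>150)',(u-k,v-k,u+k,v+k),.024)])
u,v=pix(.632,.0636,.028).astype(int)
M(d,[('phone','(H>70)&(H<115)&(S>70)&(V>30)',(u-28,v-55,u+28,v+55),.028)])
u,v=pix(.632,-.129,.058).astype(int)
M(d,[('cap','(S<25)&(V>120)',(u-9,v-9,u+9,v+9),.058)])
E
python3 - <<'E'
from meas import *
d=shot('top');M(d,[('remote','V<80',(215,180,245,240),.016)]);a=cv2.imread('pics/top0.png')[:,:,::-1].astype(int)
print('pillbox diff',abs(d['image'][195:225,280:312].astype(int)-a[195:225,280:312]).mean())
E
```

```text
time_s: 41.65
tcp_pos: [0.5512, 0.0154, 0.28]
tcp_rot: [-0.0, 1.0, -0.001, -0.002]
contact_force: [0.3, -0.3, -0.4]
opening: 0.545
grip_force: 0.0
case 222 106 [244 242 235]
phone 289 103 [83 81 88]
torch 360 103 [210 103  45]
spk 433 106 [188 183 178]
remote 162 231 [59 57 55]
case+pad (206, 83, 35, 45) [632.9 160.   63.1  52.3  -1.3]
phone (266, 57, 47, 62) [667.6  44.8 105.   51.6  37.8]
cap (427, 99, 13, 14) [ 632.7 -129.6   17.7   17.3    2.2]
remote (222, 187, 19, 48) [431.7 294.  147.   44.9  -5.8]
pillbox diff 56.70243055555556
```

```bash
python3 - <<'E'
from meas import *
d=shot('wrist')
M(d,[('lids','(H>85)&(H<115)&(S>35)&(V>120)',(220,190,320,300),.022),('teal','(H>72)&(H<95)&(S>90)&(V>40)',(250,45,330,165),.028)])
H,S,V=cv2.split(cv2.cvtColor(d['image'],cv2.COLOR_RGB2HSV))
t=((H>72)&(H<98)&(S>80)&(V>40));v,u=np.nonzero(t[45:165,250:330]);P=cast(d,np.c_[u+250,v+45],.028)*1000;print(np.percentile(P[:,:2],[1,99],axis=0).round(1))
t=shot('top');a=dict(t);a['image']=cv2.imread('pics/top0.png')[:,:,::-1].copy()
M(a,[('lids0','(H>85)&(H<115)&(S>35)&(V>120)',(280,195,312,225),.022)])
E
```

```text
lids (278, 233, 16, 17) [421.9  76.2  28.7  17.  -26.4]
teal (266, 90, 46, 61) [594.6  83.7 103.8  50.9  36. ]
[[565.8  31.4]
 [697.2  96.2]]
lids0 (286, 202, 19, 15) [431.5  94.7  56.5  26.4  64.2]
```

```bash
python3 -c "
from workcell import hand_in
print(hand_in())"
```

```text
the job is handed in; nothing more can be done
None
```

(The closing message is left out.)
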